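# Tighten the red wing nut on a seat-mount bracket

## Task

On the cardboard stand three seat-mount brackets, each on its own fitting block under a wing nut. The bracket under the red wing nut is ready: turn the red nut clockwise, seen from above, until it stops tight, then let go of it. Leave the blue and the yellow nut as they stand; their brackets still have to be lined up.

Things in the scene. Friction and masses are not known exactly. Their poses are not given: they have to be found in the camera images.
- red_nut (a joint): Turn of the red wing nut, rad, growing clockwise seen from above. Starts at 0 to 0.3; hard stop, tight, at 1.2. About 0.06 N m of friction; it stays where left, at the same height. When tight its bar lies along its bracket, white dot away from the bracket's upturned ear. Bracket: black steel, 190 x 44 mm, ear 93 mm from the nut axis, 60 mm above the table at its top; aluminium block under it 160 x 75 mm, fixed.
- red_grip (a point): Grip point of the red plastic wing nut, on its upright axis, 61 mm above the table; turns with the nut, z up. The nut is a bar 62 mm long (x), 16 mm thick (y), from 23 mm below to 14 mm above this point, ends rounded, a white dot on top at its -x end, a steel stud end 8 mm higher. Below: a skirt 40 mm across and 5 mm high, a 48 mm washer, bracket and block on a cardboard sheet.
- blue_mark (a point): White dot on top of the blue wing nut, 22 mm from its axis and 75 mm above the table. The blue nut, its bracket and block are shaped like the red one's; it is part-way screwed on, turns as easily, and must be left as it stands.
- yellow_mark (a point): White dot on top of the yellow wing nut, 22 mm from its axis and 75 mm above the table. The yellow nut, its bracket and block are shaped like the red one's; it is part-way screwed on, turns as easily, and must be left as it stands.

How it is judged:
By the outcome, as a careful person would: the job done as asked, in the order asked, and still so for the second after the job is handed in, with the robot touching nothing.
It also fails if it takes over 32 s, if anything falls off the work surface, if the arm or the gripper's body presses on something with over 40 N, if the wrist force passes 120 N, or if a joint passes its speed limit or range.

## Robot

A 6-joint arm with a two-finger parallel gripper is mounted at the origin on the work surface. World frame = base frame: x ahead of the robot, y to its left, z up, the work surface at z = 0. Lengths are in mm, angles in rad, forces in N, time in s.
With the tool pointing down it reaches from about 250 to 775 mm from the base axis. Payload 4 kg.
Tool frame: the origin (TCP) lies between the finger pads; the fingertips stand 17 mm ahead of it and the grasp point (between the pads) lies 2 mm behind it (arm.tcp_to_tips is the distance from the TCP to the fingertips, in mm); z points along the fingers, y is the line along which they close (so a half turn about z gives the same grasp; the last joint's range is limited). The gripper opens to 94 mm and grips with 3 to 60 N. Pads are 16 mm wide; open, the fingers measure 119 mm over their backs; the gripper's body (75 mm by 177 mm) begins 78 mm behind the grasp point.
Start: joints at [-1.415, 0.087, 1.371, -0, 1.684, -0.103], TCP at [140.753, -531.702, 222.506] pointing down, gripper open.
Joint ranges: [-3.1, 3.1], [-0.76, 2.03], [0.27, 2.55], [-1.08, 4.22], [0.17, 2.65], [-2.57, 2.57]. Speed limits (rad/s): [2.79, 2.79, 3.14, 3.14, 3.14, 3.14].

## Interface

Orientations are given as a rotation vector (axis times angle).
In Python, from bench import arm gives the robot as it stands.
- The arm moves only by the shell command python3 -m jog 'ROWS' [FORCE]. ROWS is text: rows parted by semicolons, each of 5 numbers parted by spaces: the shift along the tool's x, y, z in mm, then the turn about the tool's z in degrees, then the opening, from 0 (shut) to 1 (fully open). In form: dx dy dz spin fingers; .... A call has 1 to 8 rows; each row is the pose to reach, as a shift and turn from the pose commanded when the call began, along the tool's axes at that moment; what a row does not reach only later rows make up. A row lasts 1/12 s, in which the tool goes at most 41.7 mm and 7.16 degrees, less where a joint would pass 70% of its speed; a pose out of reach is approached as far as the arm can. A call with a gripper value outside its range is refused whole. The fingers move at their own pace and stop on an object; FORCE is the grip in N (left out, the last holds). Time passes only in rows, so rows that repeat a pose let the fingers close. It gives the time, the measured TCP pose, the force, the opening and the grip force at its end, in the units of the state.
- arm.sense(): the state, without advancing time (a new reading comes with each control period).
- arm.snapshot(name): name is "scene" or "top" or "wrist"; returns a dict with "color" (420x560x3 uint8, blue, green, red), "fx", "fy", "cx", "cy" (pixels), "extrinsics" (4x4, takes a point from camera to world coordinates); the wrist camera has in their place "mount" (4x4, takes a point from camera to tool coordinates, whose origin is the TCP and whose axes are the flange's). Camera axes: x right, y up, looking along -z (the intrinsics and any distortion apply to the point x, -y, -z); pixel columns grow to the right and rows downward; lengths in mm; the calibration is good to about 2 mm. A picture is of the moment at which its call begins: read the wrist's pose just before it. There is no depth.
- arm.job_done(): hands the job in; it is judged then, once.
The state is a dict: "t": time; "joints": joint angles; "qd": joint speeds; "joint_efforts": joint torques, N m; "tcp_pos": TCP position; "orientation": TCP orientation; "contact_force": force on the tool from outside, world axes, zero at the start; "wrist_torque": the same for the moment, N m; "opening": opening from 0.0 (shut) to 1.0 (fully open); "gripper_force": force on a finger pad.
Only numpy, scipy, OpenCV 4.12 (cv2) and the standard library are available. Lean on these libraries where they do the work, as an engineer would, in place of code of your own. Each camera call takes 0.05 s, during which the arm holds its last target. There are 200 camera calls.

## Working session

There is one attempt and no reset: what is moved stays moved. The work goes in short steps, Python scripts to look and compute and a shell command to move; the robot and the scene stay as the last step left them, time stands still between calls to the robot, and variables do not carry over. Pictures are saved under pics/ and viewed, at most 10 in all, crops included, and the job is handed in when it is done.

```bash
mkdir -p pics
python3 - <<'E'
from bench import arm
import cv2,numpy as np
s=arm.sense();print(s['t'],s['tcp_pos'],s['orientation'],s['opening'])
a=arm.snapshot("top");b=arm.snapshot("scene")
np.savez('snap.npz',**{k:np.array(v) for k,v in a.items()})
np.savez('scene.npz',**{k:np.array(v) for k,v in b.items()})
print({k:v for k,v in a.items() if k!='color'})
cv2.imwrite('pics/top.png',a['color']);cv2.imwrite('pics/scene.png',b['color'])
E
```

```text
0.0 [ 140.67052709 -531.19571652  221.31351648] [-3.11318075e+00 -4.05132458e-01  8.68708706e-05] 1.0009344198723282
{'fx': 457.961926028352, 'fy': 457.961926028352, 'cx': 276.7661870023049, 'cy': 199.34596020254867, 'extrinsics': array([[ 1.90306875e-02,  9.84910096e-01, -1.72017251e-01,
         3.51353810e+02],
       [-9.99733510e-01,  1.64967793e-02, -1.61482144e-02,
        -3.00167112e+00],
       [-1.30668087e-02,  1.72278722e-01,  9.84961573e-01,
         1.07339478e+03],
       [ 0.00000000e+00,  0.00000000e+00,  0.00000000e+00,
         1.00000000e+00]])}
```

View pics/top.png

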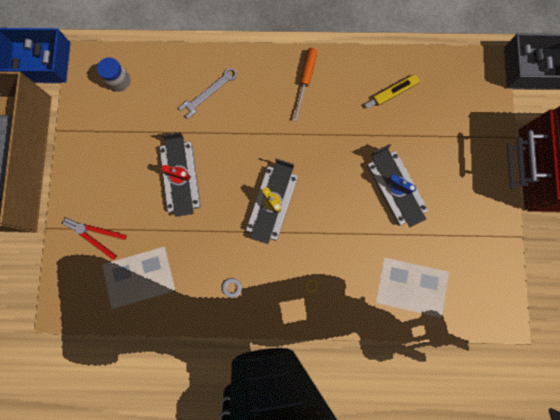

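View pics/scene.png

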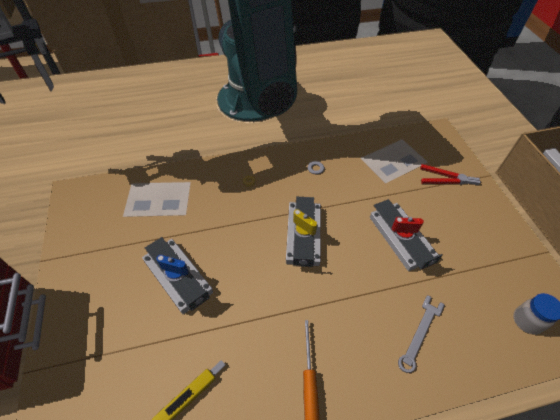

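The top view shows the red nut at about (177,173) with its bracket ear at the far end (172,137). Yellow is at (270,199) and blue at (402,185). Next I'll measure the red one.

```bash
cat > h.py <<'E'
import numpy as np,cv2
def cast(px,z,c,E):
    px=np.atleast_2d(np.array(px,float))
    d=np.c_[(px[:,0]-c['cx'])/c['fx'],-(px[:,1]-c['cy'])/c['fy'],-np.ones(len(px))]@E[:3,:3].T
    o=E[:3,3];return o+d*((z-o[2])/d[:,2])[:,None]
E
python3 - <<'E'
from h import *
for f in('snap','scene'):
    c=np.load(f+'.npz');im=c['color'].astype(int);b,g,r=im[...,0],im[...,1],im[...,2]
    box=np.zeros(b.shape,bool)
    if f=='snap': box[125:225,150:210]=1
    else: box[190:275,365:445]=1
    m=(r>110)&(g<70)&(b<70)&box
    ys,xs=np.nonzero(m);print(f,m.sum(),xs.mean(),ys.mean(),xs.min(),xs.max(),ys.min(),ys.max())
    P=cast(np.c_[xs,ys],68,c,c['extrinsics']);print(P.mean(0))
    u,s,v=np.linalg.svd(P[:,:2]-P[:,:2].mean(0),full_matrices=False);print('axis',v[0],np.degrees(np.arctan2(v[0][1],v[0][0])))
    print(cast([[172,137],[184,213],[177,173]],45,c,c['extrinsics']) if f=='snap' else '')
t=cv2.imread('pics/top.png')[125:225,140:300];s=cv2.imread('pics/scene.png')[190:290,345:505]
cv2.imwrite('pics/z.png',np.vstack([cv2.resize(t,None,fx=3,fy=3,interpolation=2),cv2.resize(s,None,fx=3,fy=3,interpolation=2)]))
E
```

```text
snap 218 174.75688073394497 172.94954128440367 161 189 165 182
[583.60811337 245.00894862  68.        ]
axis [-0.42618048 -0.90463816] -115.2254068834771
[[675.0984507  262.11112715  45.        ]
 [495.90634471 224.20981253  45.        ]
 [588.86321718 245.46159767  45.        ]]
scene 180 407.31111111111113 224.76666666666668 392 423 217 236
[594.12849712 238.96227683  68.        ]
axis [-0.34793348  0.93751922] 110.36096965296007
```

View pics/z.png

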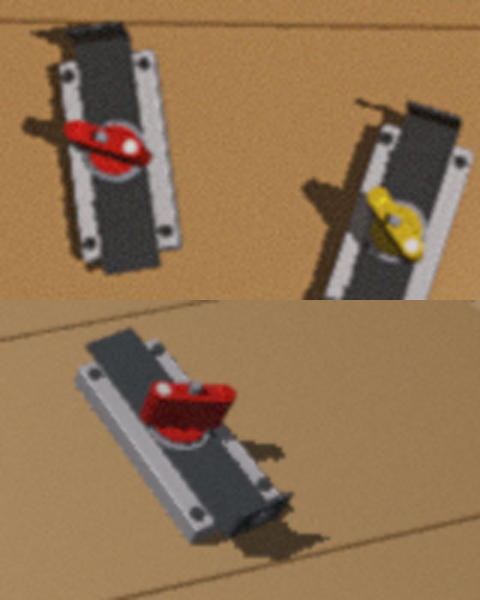

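Zoomed crop: in the top view the stud is at (173.3,170.3) and the dot at (183.7,174). In the scene view the stud is at (410,219) and the dot at (399.3,219.3).

Run:
```python
from h import *
a=np.load('snap.npz');s=np.load('scene.npz');out=[]
for c,st,d in((a,(173.3,170.3),(183.7,174)),(s,(410,219),(399.3,219.3))):
    S=cast(st,83,c,c['extrinsics'])[0];D=cast(d,75,c,c['extrinsics'])[0];v=S-D
    print(S,D,np.hypot(*v[:2]),np.degrees(np.arctan2(v[1],v[0])));out.append(S)
# shift in tool axes to hover
from bench import arm
from scipy.spatial.transform import Rotation as R
st=arm.sense();M=R.from_rotvec(st['orientation']).as_matrix()
t=np.mean(out,0);t[2]=200
print(M.round(3),M.T@(t-st['tcp_pos']))
w=arm.snapshot('wrist');print(w['mount'].round(3),w['fx'])
```

```text
[586.11655469 244.89391955  83.        ] [579.87865369 223.02445147  75.        ] 22.74170272853718 74.080084809862
[590.22972597 242.51190467  83.        ] [580.87190454 223.95190987  75.        ] 20.785625529896734 63.243073533298286
[[ 0.967  0.256 -0.   ]
 [ 0.256 -0.967  0.002]
 [ 0.    -0.002 -1.   ]] [ 630.89315578 -634.58409175   22.78890298]
[[ 1.00000e-03  9.58000e-01  2.87000e-01  8.43620e+01]
 [ 1.00000e+00 -1.00000e-03 -0.00000e+00 -5.30000e-01]
 [-0.00000e+00  2.87000e-01 -9.58000e-01 -1.63888e+02]
 [ 0.00000e+00  0.00000e+00  0.00000e+00  1.00000e+00]] 363.2849046227251
```

```bash
python3 -m jog '631 -635 0 0 0.6;631 -635 0 0 0.6;631 -635 0 0 0.6;631 -635 0 0 0.6;631 -635 0 0 0.6;631 -635 0 0 0.6;631 -635 0 0 0.6;631 -635 0 0 0.6' 20
```

```text
t: 0.82
tcp_pos: [307.7, -241.1, 222.3]
orientation: [3.115, 0.404, 0.001]
contact_force: [1.1, -0.3, 0.1]
opening: 0.6
gripper_force: 0.0
```

```bash
python3 -m jog '395 -397 0 0 0.6;395 -397 0 0 0.6;395 -397 0 0 0.6;395 -397 0 0 0.6;395 -397 0 0 0.6;395 -397 0 0 0.6;395 -397 0 0 0.6;395 -397 0 0 0.6'
```

```text
t: 1.48
tcp_pos: [474.6, 47.8, 222.3]
orientation: [3.115, 0.406, -0.0]
contact_force: [1.1, -1.4, 1.0]
opening: 0.602
gripper_force: 0.0
```

```bash
python3 -m jog '159 -160 0 -7 0.6;159 -160 0 -14 0.6;159 -160 0 -21 0.6;159 -160 0 -28 0.6;159 -160 0 -35 0.6;159 -160 0 -42 0.6;159 -160 0 -49 0.6;159 -160 0 -53 0.6' && python3 -m jog '0 0 0 0 0.6;0 0 0 0 0.6;0 0 0 0 0.6'
python3 - <<'E'
from h import *
from bench import arm
from scipy.spatial.transform import Rotation as R
s=arm.sense();w=arm.snapshot('wrist')
T=np.eye(4);T[:3,:3]=R.from_rotvec(s['orientation']).as_matrix();T[:3,3]=s['tcp_pos']
d={k:np.array(v) for k,v in w.items()};d['extrinsics']=T@w['mount'];np.savez('wrist.npz',**d)
print(s['joints'],s['tcp_pos'],T[:3,:3].round(3));cv2.imwrite('pics/w.png',w['color'])
E
```

```text
t: 2.15
tcp_pos: [587.0, 242.5, 220.7]
orientation: [-2.6, -1.762, 0.004]
contact_force: [-0.2, -0.2, 0.6]
opening: 0.601
gripper_force: 0.0
t: 2.4
tcp_pos: [586.8, 240.7, 222.3]
orientation: [-2.609, -1.75, 0.001]
contact_force: [0.5, 0.6, -0.0]
opening: 0.599
gripper_force: 0.0
[ 2.99977817e-01  2.77089654e-01  1.15096484e+00 -1.13364098e-04
  1.71392628e+00  6.88822406e-01] [586.81425913 240.71520838 222.26271721] [[ 0.379  0.925 -0.   ]
 [ 0.925 -0.379 -0.   ]
 [-0.    -0.    -1.   ]]
```

View pics/w.png

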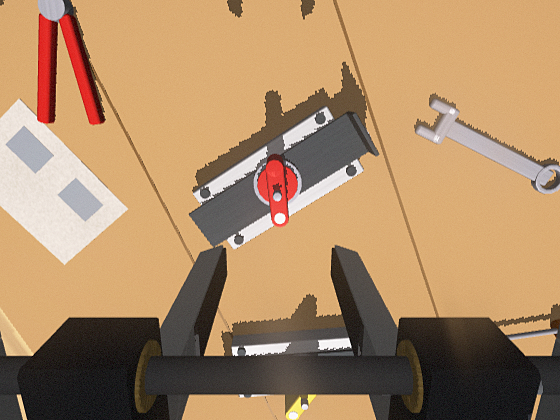

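The wrist view shows the nut nearly lined up with the tool: stud at about (277,196) and dot at about (280,218), between the fingers and ahead of them. The ear is at (365,132).

Run:
```python
from h import *
c=np.load('wrist.npz');E=c['extrinsics'];im=c['color'].astype(int)
sub=(im.min(2)>190);sub[:150]=0;sub[235:]=0;sub[:,:265]=0;sub[:,295:]=0
ys,xs=np.nonzero(sub);d=(xs.mean(),ys.mean());print('dot',d,len(xs))
S=cast((277,196),83,c,E)[0];D=cast(d,75,c,E)[0];v=(S-D)[:2]
print('stud',S,'dot',D,np.hypot(*v),np.degrees(np.arctan2(v[1],v[0])))
m=(im[...,2]>120)&(im[...,1]<90)&(im[...,0]<90);m[:,:240]=0;m[:,320:]=0;m[:140]=0;m[240:]=0
ys,xs=np.nonzero(m);(cc,r)=cv2.minEnclosingCircle(np.c_[xs,ys].astype(np.float32));print(cc,r)
# bracket corner edges (px) at plate height ~ z 31: near end corners and ear end
P=cast([(190,212),(212,247),(350,112),(376,155)],33,c,E);n=(P[0]+P[1])/2;e=(P[2]+P[3])/2
print(P[:,:2],np.degrees(np.arctan2(*(e-n)[1::-1])))
```

```text
dot (np.float64(279.02872062663187), np.float64(208.6840731070496)) 383
stud [586.93838835 244.56105474  83.        ] dot [583.32145161 231.02433173  75.        ] 14.011605946393885 75.0403564489436
(276.5, 192.5) 32.96220016479492
[[493.22642608 250.17372855]
 [497.52112103 206.79530923]
 [676.32224282 281.90862868]
 [686.54645118 233.96314095]] 8.994672567754616
```

```bash
python3 -m jog '3 -1 40 -4 0.6;3 -1 80 -4 0.6;3 -1 115 -4 0.6;3 -1 140 -4 0.6;3 -1 155 -4 0.6;3 -1 160 -4 0.6;3 -1 160 -4 0.6;3 -1 160 -4 0.6' 25 && python3 -m jog '0 0 0 0 0.3;0 0 0 0 0.1;0 0 0 0 0.1;0 0 0 0 0.1;0 0 0 0 0.1;0 0 0 0 0.1;0 0 0 0 0.1;0 0 0 0 0.1' 25
```

```text
t: 3.12
tcp_pos: [587.8, 244.1, 63.7]
orientation: [2.545, 1.841, 0.003]
contact_force: [0.7, 0.4, 0.4]
opening: 0.605
gripper_force: 0.0
t: 3.78
tcp_pos: [586.8, 244.3, 62.6]
orientation: [-2.544, -1.843, 0.001]
contact_force: [-1.9, 0.3, 2.2]
opening: 0.168
gripper_force: 24.9
```

Gripped at 16 mm with little side force. Now I'll turn it clockwise.

```bash
python3 -m jog '0 0 0 6 0.1;0 0 0 12 0.1;0 0 0 18 0.1;0 0 0 24 0.1;0 0 0 30 0.1;0 0 0 36 0.1;0 0 0 42 0.1;0 0 0 48 0.1' 25; python3 -c "
from bench import arm;s=arm.sense();print(s['wrist_torque'],s['joint_efforts'][5])"
```

```text
t: 4.45
tcp_pos: [586.9, 244.2, 62.6]
orientation: [3.075, 0.641, -0.001]
contact_force: [-0.6, 0.2, 2.3]
opening: 0.17
gripper_force: 24.8
[0.03285618 0.22697581 0.0632555 ] -0.9499785304069519
```

```bash
python3 -m jog '0 0 0 2 0.1;0 0 0 4 0.1;0 0 0 6 0.1;0 0 0 8 0.1;0 0 0 8 0.1' ; python3 -c "
from bench import arm;s=arm.sense();print(s['wrist_torque'],s['joint_efforts'][5],s['joints'][5])"
```

```text
t: 4.87
tcp_pos: [586.9, 244.2, 62.6]
orientation: [3.112, 0.432, -0.001]
contact_force: [-1.7, 0.8, 2.7]
opening: 0.166
gripper_force: 24.8
[ 0.01090247  0.35883978 -0.02909369] 0.23178070317953825 1.6000266955632725
```

```bash
for i in 1 2; do :; done; python3 -m jog '0 0 0 1 0.1;0 0 0 2 0.1;0 0 0 3 0.1;0 0 0 4 0.1;0 0 0 4 0.1' ; python3 -c "
from bench import arm;s=arm.sense();print(s['wrist_torque'],s['joint_efforts'][5],s['joints'][5])"
```

```text
t: 5.28
tcp_pos: [586.9, 244.2, 62.6]
orientation: [-3.125, -0.323, 0.001]
contact_force: [-3.6, -0.4, 2.9]
opening: 0.167
gripper_force: 24.8
[-0.03447815  0.54343702  0.03267489] 0.14582477509975433 1.6701065923516916
```

```bash
python3 -m jog '0 0 0 1 0.1;0 0 0 2 0.1;0 0 0 3 0.1;0 0 0 4 0.1;0 0 0 4 0.1' ; python3 -c "
from bench import arm;s=arm.sense();print(s['wrist_torque'],s['joint_efforts'][5],s['joints'][5])"
```

```text
t: 5.7
tcp_pos: [586.9, 244.2, 62.6]
orientation: [3.134, 0.214, -0.001]
contact_force: [-3.3, -0.9, 3.8]
opening: 0.171
gripper_force: 25.3
[-0.0526954   0.75726405  0.38659846] 0.5507635697722435 1.7394122686112283
```

Torque rose to 0.39 N m, well above friction. I'll push a little more to confirm it is the hard stop.

```bash
python3 -m jog '0 0 0 1 0.1;0 0 0 2 0.1;0 0 0 3 0.1;0 0 0 3 0.1;0 0 0 3 0.1' ; python3 -c "
from bench import arm;s=arm.sense();print(s['wrist_torque'],s['joint_efforts'][5],s['joints'][5])"
```

```text
t: 6.12
tcp_pos: [587.1, 244.2, 62.6]
orientation: [3.139, 0.133, 0.0]
contact_force: [-3.6, 0.1, 4.6]
opening: 0.178
gripper_force: 26.9
[-0.04218867  0.78829985  0.75374063] 0.711488351225853 1.7914436885727048
```

The hard stop is confirmed at 0.75 N m, with the opening growing. I'll release straight open, then lift.

```bash
python3 -m jog '0 0 0 0 0.6;0 0 0 0 0.6;0 0 0 0 0.6;0 0 0 0 0.6;0 0 0 0 0.6;0 0 0 0 0.6' && python3 -m jog '0 0 -20 0 0.6;0 0 -50 0 0.6;0 0 -90 0 0.6;0 0 -130 0 0.6;0 0 -160 0 0.6;0 0 -160 0 0.6;0 0 -160 0 0.6;0 0 -160 0 0.6'
python3 - <<'E'
from bench import arm
import cv2,numpy as np
w=arm.snapshot('wrist')['color'];t=arm.snapshot('top')['color'][125:245,150:440]
cv2.imwrite('pics/e.png',np.vstack([w[:, :],cv2.resize(cv2.resize(t,None,fx=1.5,fy=1.5),(560,180))]))
E
```

```text
t: 6.62
tcp_pos: [587.2, 243.9, 62.1]
orientation: [3.139, 0.132, -0.0]
contact_force: [0.8, -0.0, -0.4]
opening: 0.567
gripper_force: 0.0
t: 7.28
tcp_pos: [586.9, 244.0, 221.5]
orientation: [3.138, 0.132, -0.002]
contact_force: [-0.1, 0.2, 0.2]
opening: 0.601
gripper_force: 0.0
```

View pics/e.png

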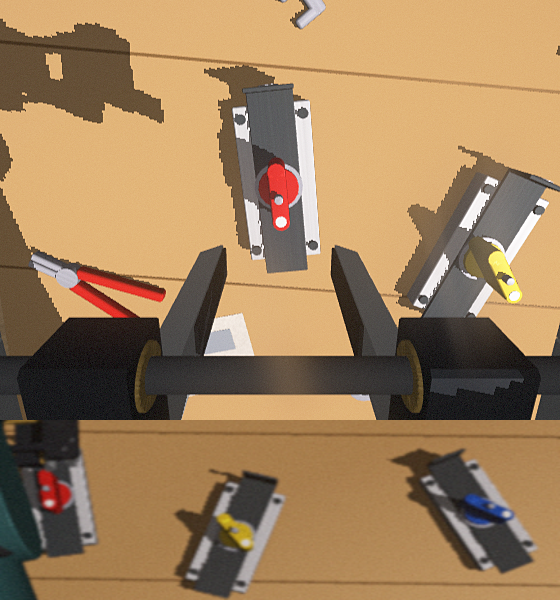

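The bar now lies along its bracket: dot at (282,224), with the far end at (277,168) toward the ear. Both lean about 5° in the image. Yellow and blue stand as before.

```bash
python3 -c "
from bench import arm;print(arm.job_done())"
```

```text
the job is handed in; nothing more can be done
None
```

I turned the red wing nut clockwise to its hard stop (0.75 N m at the wrist) and let go; the blue and yellow nuts were left as they stood, and the job was handed in at about 7.4 s.

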